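# Drive the stuck hinge pin out with a drift punch

## Task

The pin of the screen hinge is stuck in its bore with dried ink. Take the drift punch from its stand, feel its tip into the small hole on top of the hinge (it is in an eccentric bush, 4 mm off the pin's line in an unknown direction) and press steadily straight down until the pin has dropped into the catch tray and the punch's collar bears firmly, with a few newtons, on the hinge, but never press the hinge harder than 30 N. Then stand the punch upright in its stand again, as it was.

Things in the scene. Friction and masses are not known exactly. Their poses are not given: they have to be found in the camera images.
- punch_mid (a point): Drift punch (one steel piece, 0.15 kg): centre of its square grip, 18 x 18 mm and 75 mm long, flats along its x and y axes; z points up, away from the tip. Below the grip is a round collar 26 mm across and 8 mm thick, its underside 45.5 mm below this point; below that a round shank 7.5 mm across and 32 mm long, square-ended. This point is 77.5 mm above the tip
- punch_tip (a point): End of the drift punch's shank (same punch; z points up to the grip). 32 mm from the collar's underside, so when the collar bears on the hinge the tip is 32 mm below the hinge's top
- stand_hole (a point): Fixed grey tool stand, a 56 x 80 mm plate 48 mm above the table: centre, at the plate's upper face, of its 12 mm round hole, z up. The punch stands here with its shank in the hole and its collar on the plate (tip 32 mm below this point)
- bore (a point): Fixed screen hinge: where the stuck pin's axis meets the flat top of its round bush, 48 mm across, 116 mm above the table; z up. The bush is eccentric and stiff: its hole for the punch, round, vertical, 9 mm across, 10 mm deep, has its centre 4 mm off this point in some direction that is not measured; feel for it. Below, the pin's bore is 23 mm across, 36 mm deep, open underneath
- tray (a point): Centre of the floor of the catch tray under the hinge, 108 mm below the bore's mouth and 8 mm above the table; inside 56 x 56 mm along x and y, walls 16 mm high. The underside of the hinge is 62 mm above this floor
- pin_mid (a point): Loose steel pin, 20 mm across and 42 mm long, 0.09 kg: its centre, z along it. It stands stuck in the hinge's bore with its top 13 to 20 mm below the bush's top face and its lower end sticking out underneath. Dried ink holds it with a steady drag of roughly 8 to 16 N until its top is about 30 mm below the top face; then it falls
- punch: The whole drift punch; origin at the tip
- hinge: The whole fixed hinge with its bench stand (base 110 x 120 mm) and tray; origin on the table under the pin, x and y along the base. The pin can leave only downwards, as the hole above it is narrower
- pin: The whole pin; origin at its lower end
Not all that is in view belongs to the job. Leave any purple look-alike of the part that bears stand_hole alone.

How it is judged:
On the way, in this order (a step that is already met when the one before it is completed fails the run):
1. the punch has been lifted out of its stand (z of punch_tip in the frame of stand_hole above 0.005 m), for 0.1 s.
2. the punch is down the hinge's bore with its collar bearing on the hinge by more than 2 N, and the pin lies in the tray (z of punch_tip in the frame of bore below -0.029 m and horizontal distance between punch_tip and bore below 0.008 m and contact force between punch and hinge above 2 N and z of pin_mid in the frame of tray below 0.035 m), for 0.1 s.
At the end, for the whole second after the job is handed in: Punch stands released and still in its stand, upright within 0.1 rad, tip within 6 mm of the hole's axis and at least 29 mm below the plate top (collar on the plate); the pin lies at rest in the catch tray, its centre under 35 mm above the floor and within 40 mm of the middle (horizontal distance between punch_tip and stand_hole below 0.006 m and z of punch_tip in the frame of stand_hole below -0.029 m and angle between punch_mid's own z axis and vertical below 0.1 rad and linear speed of punch below 0.02 m/s and z of pin_mid in the frame of tray below 0.035 m and horizontal distance between pin_mid and tray below 0.04 m and linear speed of pin below 0.05 m/s); the robot touches nothing.
It fails at once if the punch presses the hinge with more than 30 N (contact force between punch and hinge above 30 N).
It also fails if it takes over 72 s, if anything falls off the work surface, if the arm or the gripper's body presses on something with over 40 N, if the wrist force passes 120 N, or if a joint passes its speed limit or range.

## Robot

A 7-joint arm with a two-finger parallel gripper is mounted at the origin on the work surface; the furniture and walls round the work are solid. World frame = base frame: x ahead of the robot, y to its left, z up, the work surface at z = 0. Lengths are in m, angles in rad, forces in N, time in s.
With the tool pointing down it reaches from about 0.35 to 0.9 m from the base axis. Payload 8.1 kg.
Tool frame: the origin (TCP) lies at the very end of the fingers, on their centre line; the grasp point (between the pads) lies 19 mm behind it (grasp_offset is the distance from the TCP to the grasp point, in m); z points along the fingers, y is the line along which they close (so a half turn about z gives the same grasp; the last joint's range is limited). The gripper opens to 92 mm and grips with 3 to 60 N. Pads are 19 mm wide; open, the fingers measure 130 mm over their backs; the gripper's body (75 mm by 190 mm) begins 47 mm behind the grasp point.
Start: joints at [1.245, 0.434, 0.025, 1.573, -0.012, 1.134, -0.075], TCP at [0.138, -0.61, 0.191] pointing down, gripper open.
Joint ranges: [-2.62, 2.62], [-0.44, 2.09], [-1.27, 1.32], [0.08, 2.57], [-1.32, 4.46], [0.12, 2], [-2.74, 2.74]. Speed limits (rad/s): [2.22, 2.22, 3.01, 3.01, 3.14, 3.14, 3.14].

## Interface

Orientations are given as a rotation vector (axis times angle).
In Python, from cell import observe, get_image, camera_params, sign_off, silhouettes, grasp_offset gives the robot as it stands. The module is installed in compiled form; this text tells all that it offers.
- The arm moves only by the tool jog_arm, never from a script. Its argument "motion" is a list that holds one entry, the list of rows, each a list of 7 numbers: the shift along the tool's x, y, z in m, then the turn, a rotation vector about the tool's x, y, z in rad, then the closure, from -1 (fully open) to 1 (shut), so that 0 is half open. In form: [[[dx, dy, dz, wx, wy, wz, hand], ...]]. A call has 1 to 10 rows; each row is the pose to reach, as a shift and turn from the pose commanded when the call began, along the tool's axes at that moment; what a row does not reach only later rows make up. A row lasts 1/12 s, in which the tool goes at most 41.7 mm and 7.16 degrees, less where a joint would pass 70% of its speed; a pose out of reach is approached as far as the arm can. A call with a gripper value outside its range is refused whole. The fingers move at their own pace and stop on an object; "force" is the grip in N (left out, the last holds). Time passes only in rows, so rows that repeat a pose let the fingers close. It gives the time, the measured TCP pose, the force, the opening and the grip force at its end, in the units of the state.
- observe(): the state, without advancing time (a new reading comes with each control period).
- get_image(name): name is "scene" or "top" or "wrist"; returns the picture (480x640x3 uint8, red, green, blue); there is no depth.
- camera_params(name): a dict with "vertical_fov" (degrees; the focal length in pixels is half the picture's height over the tangent of half this angle, whatever the lens; pixels are square), "cx", "cy" (the principal point, pixels), "T" (4x4, takes a point from camera to world coordinates). Camera axes: x right, y down, z forward; pixel columns grow to the right and rows downward; lengths in m; the calibration is good to about 2 mm. The wrist camera is an equidistant fisheye: a pixel r from the principal point sees the ray r / f radians off the axis. A picture is of the moment at which its call begins: read the wrist's pose just before it. camera_params takes no time and is no camera call; for the wrist camera it gives the pose at the moment of the call.
- sign_off(): hands the job in; it is judged then, once.
Trained networks look in the newest picture that a camera, given by its name, has taken for a name from the list of things; names that differ only in an ending like _2 or _b are one class to them, and where a whole thing is asked for, a point or a joint stands for the part that bears it (a point fixed in the world has none). Each returns a list of dicts, best first, with "p" (0 to 1); they miss things now and then, are a little off and sometimes report something else, mostly with a low value. They report only what shows in the picture. A call takes as long as a camera call. They do not tell look-alikes from the thing itself.
- silhouettes(query, camera): "mask" (480x640 bool, what is visible of it) and "pixel" ([column, row] in pixels, amid what is visible of it).
The state is a dict: "clock": time; "joints": joint angles; "dq": joint speeds; "joint_efforts": joint torques, N m; "position": TCP position; "ee_rot": TCP orientation; "force": force on the tool from outside, world axes, zero at the start; "ft_torque": the same for the moment, N m; "width": opening from 0.0 (shut) to 1.0 (fully open); "gripper_force": force on a finger pad.
Only numpy, scipy, OpenCV 4.12 (cv2) and the standard library are available. Lean on these libraries where they do the work, as an engineer would, in place of code of your own. Each camera call takes 0.05 s, during which the arm holds its last target. There are 200 camera calls.

## Working session

There is one attempt and no reset: what is moved stays moved. The work goes in short steps, Python scripts to look and compute and a tool call to move; the robot and the scene stay as the last step left them, time stands still between calls to the robot, and variables do not carry over. Pictures are saved under pics/ and viewed, at most 10 in all, crops included, and the job is handed in when it is done.

Besides the shell and the picture viewer there is one more tool, called after "Request:" as name(argument=value, ...), one argument or row to a line, values as JSON. jog_arm: Moves the arm, as the interface text tells. Its arguments: {"type":"object","properties":{"motion":{"type":"array"},"force":{"type":"number"}},"required":["motion"]}

```bash
mkdir -p pics; cat > h.py <<'E'
import numpy as np,cv2
from cell import *
from scipy.spatial.transform import Rotation as R
def cam(n):
    p=camera_params(n);f=240/np.tan(np.radians(p['vertical_fov'])/2);return p,f,np.array(p['T'])
def ray(n,px,c=None):
    p,f,T=c or cam(n);d=np.array([px[0]-p['cx'],px[1]-p['cy']],float)
    if n=='wrist':
        r=np.hypot(*d);a=r/f;v=np.array([*(d/max(r,1e-9)*np.sin(a)),np.cos(a)])
    else: v=np.array([d[0]/f,d[1]/f,1])
    return T[:3,3],T[:3,:3]@v
def at(n,px,z,c=None):
    o,v=ray(n,px,c);return o+v*(z-o[2])/v[2]
def proj(n,P,c=None):
    p,f,T=c or cam(n);q=T[:3,:3].T@(np.array(P)-T[:3,3])
    if n=='wrist':
        a=np.arctan2(np.hypot(q[0],q[1]),q[2]);u=q[:2]/np.hypot(q[0],q[1])*a*f
    else: u=q[:2]/q[2]*f
    return u+[p['cx'],p['cy']]
def save(n,im): cv2.imwrite('pics/'+n,np.ascontiguousarray(im[:,:,::-1]))
def st():
    s=observe();print({k:np.round(s[k],4).tolist() for k in('clock','position','ee_rot','force','width','gripper_force')});return s
E
python3 - <<'E'
from h import *
np.set_printoptions(precision=4,suppress=True)
st();print(grasp_offset() if callable(grasp_offset) else grasp_offset)
a=get_image('scene');b=get_image('top')
for n in('scene','top'):
    print(n,cam(n)[0])
    for q in('punch','stand_hole','hinge','bore','tray','punch_mid','pin'):
        for r in silhouettes(q,n)[:3]: print(q,round(r['p'],2),np.round(r['pixel']),r['mask'].sum())
save('scene.png',a);save('top.png',b)
E
```

```text
{'clock': 0.0, 'position': [0.1379, -0.609, 0.1904], 'ee_rot': [-3.1206, -0.349, 0.0005], 'force': [-0.1474, -0.5359, 0.05], 'width': 1.0006, 'gripper_force': 0.0}
0.0188
scene {'vertical_fov': 55.747463968654415, 'cx': 318.236020663748, 'cy': 246.05556867901876, 'T': array([[-0.7223, -0.3332,  0.606 , -0.1019],
       [-0.6912,  0.3209, -0.6475,  0.6059],
       [ 0.0213, -0.8866, -0.4621,  0.4952],
       [ 0.    ,  0.    ,  0.    ,  1.    ]])}
punch 0.87 [219. 267.] 552
stand_hole 0.87 [291. 324.] 2528
stand_hole 0.79 [221. 302.] 2005
stand_hole 0.73 [313. 411.] 4350
hinge 0.77 [347. 224.] 2492
bore 0.93 [354. 225.] 2644
tray 0.57 [352. 228.] 2519
punch_mid 0.72 [218. 268.] 560
top {'vertical_fov': 54.72341099992577, 'cx': 315.94795397033226, 'cy': 239.50325058004583, 'T': array([[-0.0228, -0.9955,  0.0917,  0.2855],
       [-0.9997,  0.0233,  0.005 ,  0.0704],
       [-0.0071, -0.0915, -0.9958,  1.0461],
       [ 0.    ,  0.    ,  0.    ,  1.    ]])}
punch 0.45 [246. 184.] 224
stand_hole 0.91 [219. 322.] 1580
stand_hole 0.83 [252. 193.] 1147
stand_hole 0.79 [270. 251.] 1437
hinge 0.66 [422. 174.] 2887
bore 0.78 [419. 179.] 2961
tray 0.76 [424. 176.] 2998
punch_mid 0.48 [246. 182.] 209
```

View pics/scene.png

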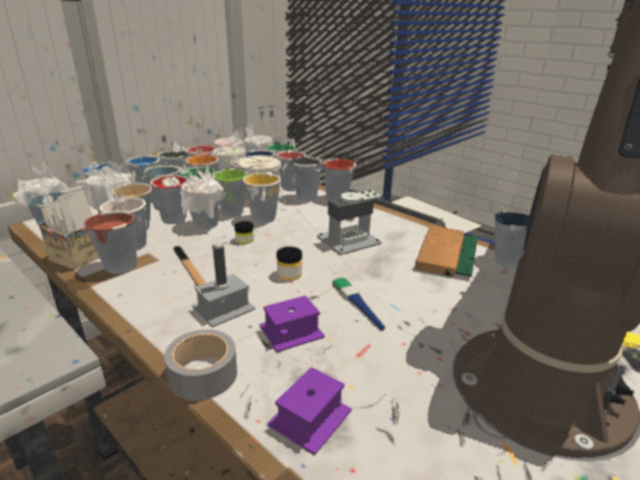

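View pics/top.png

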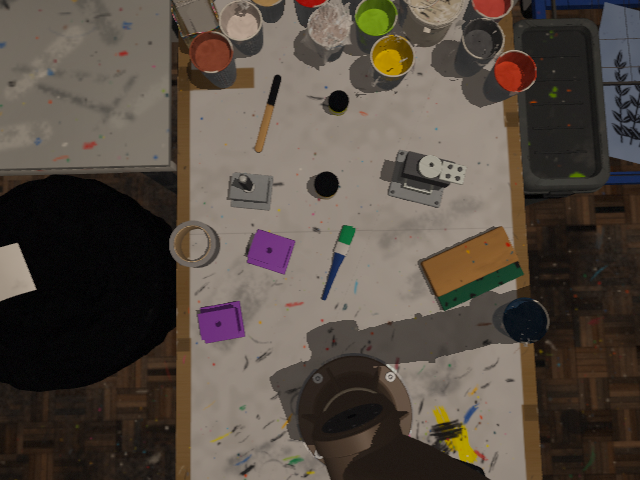

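The grey stand with the dark punch is at scene (219,267) and top (243,184). Look-alikes are the purple stands at scene (291,324) and (313,411), top (270,251) and (219,322); I leave those alone. The hinge bush is at top (430,165). Next is a close crop of stand and hinge.

```bash
python3 - <<'E'
from h import *
np.set_printoptions(precision=4,suppress=True)
a=cv2.imread('pics/scene.png');b=cv2.imread('pics/top.png')
c=lambda im,x,y:cv2.resize(im[y:y+60,x:x+80],(400,300),interpolation=cv2.INTER_CUBIC)
cv2.imwrite('pics/crop.png',np.vstack([np.hstack([c(b,210,155),c(b,385,140)]),np.hstack([c(a,180,235),c(a,310,185)])]))
print(at('top',(243,183),.131),at('top',(252,192),.048),at('top',(430,165),.116))
E
```

```text
[0.487  0.2188 0.131 ] [0.4848 0.2127 0.048 ] [ 0.5183 -0.161   0.116 ]
```

View pics/crop.png

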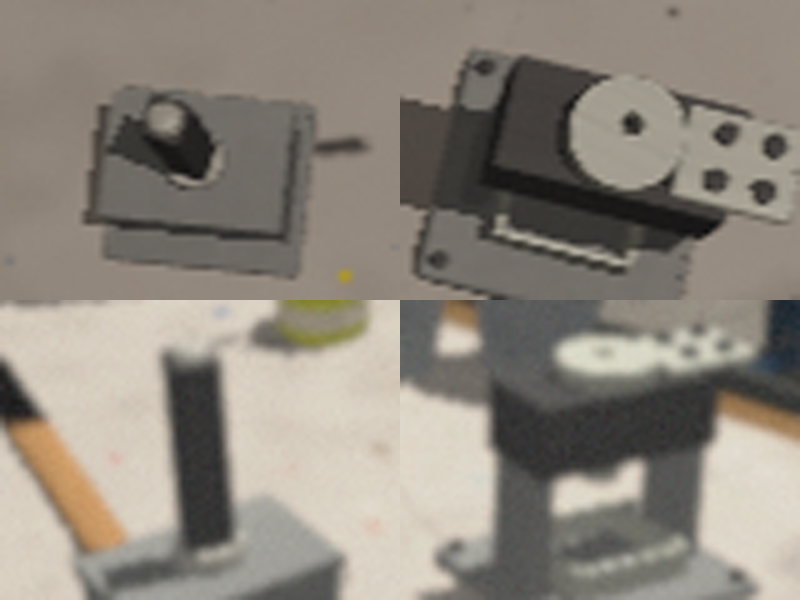

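The close crop shows the dark square-gripped punch in the grey stand, its top at about top (243,179). The hinge bush is centred near top (430.6,166.4), and its hole at (431.4,164.6) sits slightly towards +x. I'll set out towards the punch.

Request:
jog_arm(
  motion=[
    [[0.39, -0.33, -0.11, 0, 0, -0.9, -1], [0.39, -0.33, -0.11, 0, 0, -0.9, -1], [0.39, -0.33, -0.11, 0, 0, -0.9, -1], [0.39, -0.33, -0.11, 0, 0, -0.9, -1], [0.39, -0.33, -0.11, 0, 0, -0.9, -1], [0.39, -0.33, -0.11, 0, 0, -0.9, -1], [0.39, -0.33, -0.11, 0, 0, -0.9, -1], [0.39, -0.33, -0.11, 0, 0, -0.9, -1], [0.39, -0.33, -0.11, 0, 0, -0.9, -1], [0.39, -0.33, -0.11, 0, 0, -0.9, -1]],
  ],
)

```text
clock: 1.63
position: [0.3839, -0.2826, 0.2797]
ee_rot: [2.659, 1.672, -0.0]
force: [1.5, -0.4, 0.5]
width: 1.001
gripper_force: 0.0
```

```bash
cat >> h.py <<'E'
def go(P,yaw=None):
    "tool-axis shift and turn to reach P with tool x at world yaw (deg), pointing down"
    s=observe();M=R.from_rotvec(s['ee_rot']);d=M.inv().apply(np.array(P)-s['position'])
    x=M.as_matrix()[:,0];y0=np.degrees(np.arctan2(x[1],x[0]))
    if yaw is None: yaw=y0
    T=R.from_euler('z',yaw,degrees=True)*R.from_rotvec([np.pi,0,0])
    print('yaw',round(y0,2),'shift',np.round(d,4),'turn',np.round((M.inv()*T).as_rotvec(),4))
E
python3 -c "
from h import *
st();print(np.round(observe()['joints'],2));go([.487,.219,.22],85)"
```

```text
{'clock': 1.6333, 'position': [0.3839, -0.2826, 0.2797], 'ee_rot': [2.6588, 1.6718, -0.0], 'force': [1.497, -0.4057, 0.4724], 'width': 1.0015, 'gripper_force': 0.0}
[ 0.84  0.15 -0.36  1.76  0.06  1.24  0.01]
yaw 64.32 shift [ 0.4967 -0.1245  0.0594] turn [ 0.0006  0.0006 -0.3609]
```

```bash
python3 - <<'E'
from h import *
c=cam('wrist');print(c[0])
print(proj('wrist',[.518,-.161,.116]))
save('w0.png',get_image('wrist'))
for q in('bore','punch'):
  for r in silhouettes(q,'wrist')[:2]: print(q,r['p'],r['pixel'],r['mask'].sum())
E
```

```text
{'vertical_fov': 65.70646984690485, 'cx': 322.01581322636633, 'cy': 237.76300407349228, 'T': array([[ 9.01082853e-01, -4.18568727e-01, -1.13357452e-01,
         4.15359542e-01],
       [-4.33646727e-01, -8.69476542e-01, -2.36560900e-01,
        -2.19896757e-01],
       [ 4.55348908e-04,  2.62318059e-01, -9.64981362e-01,
         4.73676732e-01],
       [ 0.00000000e+00,  0.00000000e+00,  0.00000000e+00,
         1.00000000e+00]])}
[391.44490561  42.32147402]
bore 0.65 [374.3, 62.0] 8839
```

Request:
jog_arm(
  motion=[
    [[0.497, -0.124, 0.059, 0, 0, -0.36, -1], [0.497, -0.124, 0.059, 0, 0, -0.36, -1], [0.497, -0.124, 0.059, 0, 0, -0.36, -1], [0.497, -0.124, 0.059, 0, 0, -0.36, -1], [0.497, -0.124, 0.059, 0, 0, -0.36, -1], [0.497, -0.124, 0.059, 0, 0, -0.36, -1], [0.497, -0.124, 0.059, 0, 0, -0.36, -1], [0.497, -0.124, 0.059, 0, 0, -0.36, -1], [0.497, -0.124, 0.059, 0, 0, -0.36, -1], [0.497, -0.124, 0.059, 0, 0, -0.36, -1]],
  ],
)

```text
clock: 2.62
position: [0.4674, 0.1212, 0.2308]
ee_rot: [2.319, 2.118, -0.001]
force: [0.9, -0.2, 0.0]
width: 1.001
gripper_force: 0.0
```

```bash
python3 -c "
from h import *
st();go([.487,.219,.22],85)"
```

```text
{'clock': 2.6167, 'position': [0.4674, 0.1212, 0.2308], 'ee_rot': [2.3194, 2.1177, -0.0007], 'force': [0.9324, -0.2464, 0.0218], 'width': 1.0006, 'gripper_force': 0.0}
yaw 84.8 shift [0.0992 0.0107 0.0107] turn [ 0.0003  0.0009 -0.0036]
```

```bash
python3 - <<'E'
from h import *
w0=cv2.imread('pics/w0.png')
im=get_image('wrist');c=cam('wrist')
for z in(.048,.131): print(proj('wrist',[.487,.219,z],c))
for r in silhouettes('punch','wrist')[:2]: print(r['p'],r['pixel'],r['mask'].sum())
save('w1.png',im)
cv2.imwrite('pics/w01.png',np.hstack([cv2.resize(w0[0:150,300:450],(400,400),interpolation=2),cv2.resize(im[:200,220:420,::-1],(400,400),interpolation=2)]))
E
```

```text
[333.27916632 120.64276103]
[336.46605092 114.86099312]
0.78 [343.6, 105.5] 727
```

View pics/w01.png

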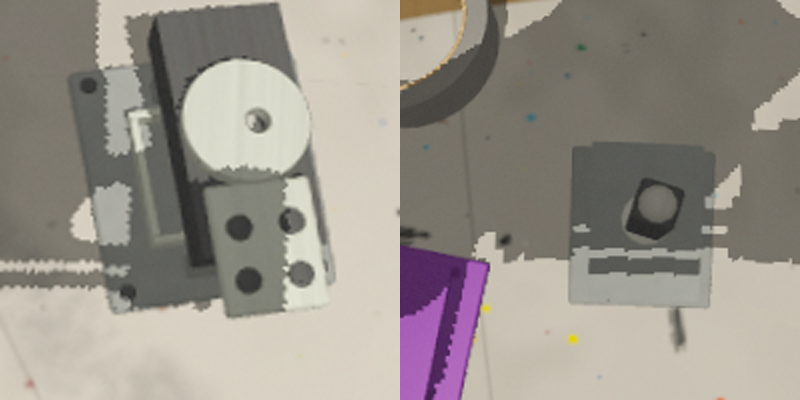

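The left crop (first wrist shot) shows the hinge disc centred at about wrist (392.2,45.7) with the hole at (396.7,45). The right crop shows the punch at wrist (348,101.5), its square grip turned about 15° clockwise from the tool axes.

```bash
python3 - <<'E'
from h import *
np.set_printoptions(precision=4,suppress=True)
P=at('wrist',(348,101.5),.131);print(P)
# hinge from first wrist shot
p=camera_params('wrist');f=cam('wrist')[1]
T=np.array([[ 9.01082853e-01,-4.18568727e-01,-1.13357452e-01,4.15359542e-01],[-4.33646727e-01,-8.69476542e-01,-2.36560900e-01,-2.19896757e-01],[4.55348908e-04,2.62318059e-01,-9.64981362e-01,4.73676732e-01],[0,0,0,1]])
c=(p,f,T);D=at('wrist',(392.2,45.7),.116,c);H=at('wrist',(396.7,45),.116,c);print(D,H,H-D)
print(at('top',(430.6,166.4),.116),at('top',(431.4,164.6),.116),at('top',(243,178.6),.131))
go([P[0],P[1],.16],69.5);go([P[0],P[1],.075],69.5)
E
```

```text
[0.496  0.2253 0.131 ]
[ 0.5171 -0.1644  0.116 ] [ 0.5216 -0.1654  0.116 ] [ 0.0045 -0.001   0.    ]
[ 0.5154 -0.1621  0.116 ] [ 0.5191 -0.1639  0.116 ] [0.496  0.2187 0.131 ]
yaw 85.38 shift [0.0999 0.0212 0.071 ] turn [-0.0011 -0.0033  0.2772]
yaw 85.38 shift [0.0996 0.0213 0.156 ] turn [-0.0011 -0.0033  0.2772]
```

Request:
jog_arm(
  motion=[
    [[0.096, 0.021, 0.055, 0, 0, 0.277, -1], [0.096, 0.021, 0.055, 0, 0, 0.277, -1], [0.096, 0.021, 0.055, 0, 0, 0.277, -1], [0.096, 0.021, 0.055, 0, 0, 0.277, -1], [0.096, 0.021, 0.055, 0, 0, 0.277, -1], [0.096, 0.021, 0.055, 0, 0, 0.277, -1]],
  ],
)

```text
clock: 3.22
position: [0.4966, 0.2133, 0.1758]
ee_rot: [2.588, 1.78, -0.002]
force: [-0.6, -0.2, 1.2]
width: 0.998
gripper_force: 0.0
```

```bash
python3 - <<'E'
from h import *
np.set_printoptions(precision=4,suppress=True)
st();c=cam('wrist');im=get_image('wrist');go([.496,.22,.075])
u=proj('wrist',[.496,.22,.131],c);print(u)
x,y=int(u[0])-50,max(int(u[1])-60,0);print(x,y)
save('w2.png',im);cv2.imwrite('pics/w2c.png',cv2.resize(im[y:y+120,x:x+100,::-1],(500,600),interpolation=2))
E
```

```text
{'clock': 3.2167, 'position': [0.4966, 0.2133, 0.1758], 'ee_rot': [2.5877, 1.7804, -0.0022], 'force': [-0.6489, -0.2306, 1.244], 'width': 0.9981, 'gripper_force': 0.0}
yaw 68.99 shift [ 0.0065 -0.0034  0.1013] turn [0.0005 0.0011 0.    ]
[315.8543 236.2713]
265 176
```

View pics/w2c.png

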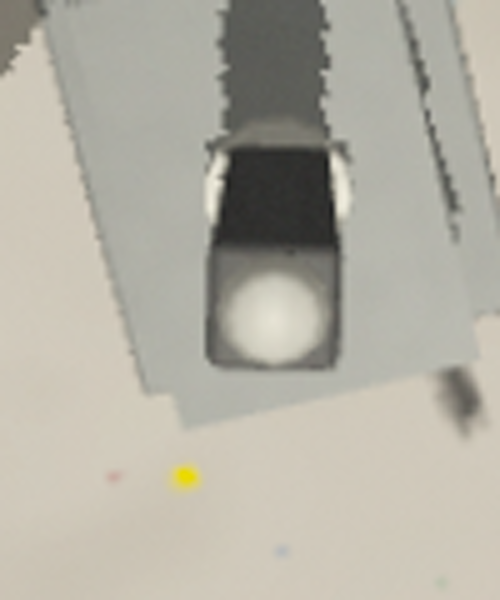

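The punch grip is now square to the tool, with its top centred at wrist (319.8,237.4).

```bash
python3 - <<'E'
from h import *
P=at('wrist',(319.8,237.4),.131);print(P);go([P[0],P[1],.077],69)
E
```

```text
[0.4984307  0.21785396 0.131     ]
yaw 68.99 shift [ 0.0053 -0.0004  0.0993] turn [ 0.0005  0.0011 -0.0001]
```

Request:
jog_arm(
  motion=[
    [[0.005, 0, 0.035, 0, 0, 0, -1], [0.005, 0, 0.07, 0, 0, 0, -0.5], [0.005, 0, 0.099, 0, 0, 0, 0], [0.005, 0, 0.099, 0, 0, 0, 0.4], [0.005, 0, 0.099, 0, 0, 0, 1], [0.005, 0, 0.099, 0, 0, 0, 1], [0.005, 0, 0.099, 0, 0, 0, 1], [0.005, 0, 0.099, 0, 0, 0, 1], [0.005, 0, 0.099, 0, 0, 0, 1], [0.005, 0, 0.099, 0, 0, 0, 1]],
  ],
  force=45,
)

```text
clock: 4.1
position: [0.4986, 0.2197, 0.0781]
ee_rot: [2.588, 1.781, 0.002]
force: [0.0, 0.2, -0.1]
width: 0.398
gripper_force: 0.0
```

Request:
jog_arm(
  motion=[
    [[0, 0, 0, 0, 0, 0, 1], [0, 0, 0, 0, 0, 0, 1], [0, 0, 0, 0, 0, 0, 1], [0, 0, 0, 0, 0, 0, 1], [0, 0, 0, 0, 0, 0, 1], [0, 0, 0, 0, 0, 0, 1], [0, 0, 0, 0, 0, 0, 1]],
  ],
)

```text
clock: 4.68
position: [0.4981, 0.2196, 0.0773]
ee_rot: [2.588, 1.781, 0.0]
force: [-0.0, -0.7, 1.4]
width: 0.19
gripper_force: 45.0
```

```bash
python3 -c "
from h import *
st();print(observe()['joints'])
go([.4985,.2197,.18]);go([.5216,-.1655,.20])"
```

```text
{'clock': 4.6833, 'position': [0.4981, 0.2196, 0.0773], 'ee_rot': [2.5877, 1.7813, 0.0001], 'force': [-0.0037, -0.7011, 1.4095], 'width': 0.1905, 'gripper_force': 44.981}
[-0.07070676  0.50718696 -0.60917431  1.8657698   0.36817363  0.88241774
 -1.22368301]
yaw 69.09 shift [ 0.0002  0.0004 -0.1027] turn [ 0. -0. -0.]
yaw 69.09 shift [-0.3514  0.1595 -0.1227] turn [ 0. -0. -0.]
```

Request:
jog_arm(
  motion=[
    [[0, 0, -0.03, 0, 0, 0, 1], [0, 0, -0.07, 0, 0, 0, 1], [0, 0, -0.123, 0, 0, 0, 1], [0, 0, -0.123, 0, 0, 0, 1], [-0.4, 0.159, -0.133, 0, 0, 0, 1], [-0.4, 0.159, -0.133, 0, 0, 0, 1], [-0.4, 0.159, -0.133, 0, 0, 0, 1], [-0.4, 0.159, -0.133, 0, 0, 0, 1], [-0.4, 0.159, -0.133, 0, 0, 0, 1], [-0.4, 0.159, -0.133, 0, 0, 0, 1]],
  ],
)

```text
clock: 5.52
position: [0.5007, -0.0324, 0.2058]
ee_rot: [2.588, 1.781, -0.001]
force: [1.7, 0.3, -1.8]
width: 0.192
gripper_force: 45.0
```

```bash
python3 -c "
from h import *
st();go([.504,-.212,.21],69.09)"
```

```text
{'clock': 5.5167, 'position': [0.5007, -0.0324, 0.2058], 'ee_rot': [2.5876, 1.7814, -0.0006], 'force': [1.6868, 0.3205, -1.8011], 'width': 0.192, 'gripper_force': 44.9773}
yaw 69.09 shift [-0.1666  0.0672 -0.0042] turn [-0.0001  0.0004 -0.    ]
```

Request:
jog_arm(
  motion=[
    [[-0.145, 0.058, 0, 0, 0, 0, 1], [-0.145, 0.058, 0, 0, 0, 0, 1], [-0.145, 0.058, 0, 0, 0, 0, 1], [-0.145, 0.058, 0, 0, 0, 0, 1], [-0.145, 0.058, 0, 0, 0, 0, 1], [-0.145, 0.058, 0, 0, 0, 0, 1], [-0.145, 0.058, 0, 0, 0, 0, 1], [-0.145, 0.058, 0, 0, 0, 0, 1]],
  ],
)

```text
clock: 6.18
position: [0.5039, -0.1848, 0.2059]
ee_rot: [-2.585, -1.784, -0.0]
force: [-0.9, 0.7, -1.5]
width: 0.193
gripper_force: 45.0
```

```bash
python3 - <<'E'
from h import *
s=st();c=cam('wrist');im=get_image('wrist')
print(proj('wrist',[.519,-.165,.116],c),proj('wrist',s['position']-[0,0,.0613],c))
save('w3.png',im);cv2.imwrite('pics/w3c.png',cv2.resize(im[60:360,160:480,::-1],(800,750))[:600] if 0 else cv2.resize(im[90:330,190:450,::-1],(650,600),interpolation=2))
E
```

```text
{'clock': 6.1833, 'position': [0.5039, -0.1848, 0.2059], 'ee_rot': [-2.5853, -1.7837, -0.0003], 'force': [-0.9331, 0.7262, -1.5307], 'width': 0.1927, 'gripper_force': 44.9759}
[329.80870315 199.08279307] [320.46865383 238.71608882]
```

View pics/w3c.png

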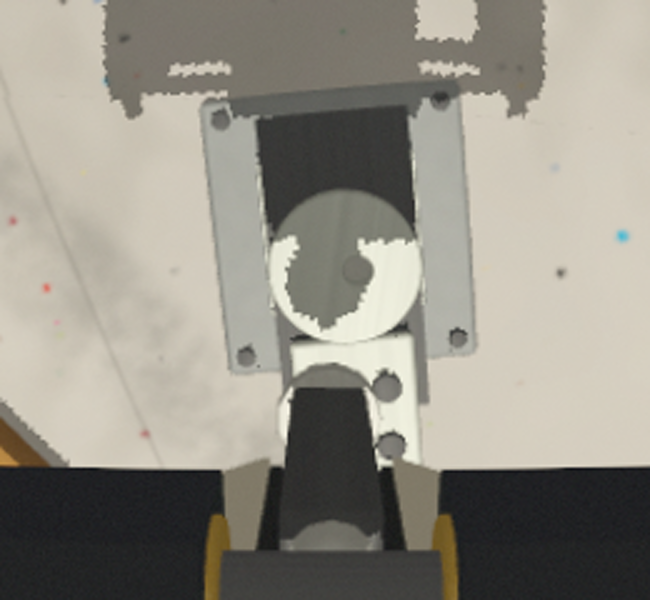

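The hole is at wrist (332.8,198) and the disc centre at (328.4,196.4). The punch's collar is centred at about column 321.8, with its front edge at row 235.2.

```bash
python3 - <<'E'
from h import *
np.set_printoptions(precision=4,suppress=True)
s=st();c=cam('wrist');p=s['position'];M=R.from_rotvec(s['ee_rot']).as_matrix()
H=at('wrist',(332.8,198),.116,c);D=at('wrist',(328.4,196.4),.116,c);print(H,D,H-D,np.hypot(*(H-D)[:2]))
for z in(.0402,.032):   # collar top / underside
    for dx in(-.002,0,.002):
        q=[proj('wrist',p-[0,0,.0613]+[0,0,z]+M@[dx+.013*np.cos(t),.013*np.sin(t),0],c) for t in np.linspace(0,6.28,60)]
        q=np.array(q);print(z,dx,'minrow',q[:,1].min(),'cols',q[:,0].min(),q[:,0].max())
g=[H[0],H[1],.186];go(g,69.09)
E
```

```text
{'clock': 6.2333, 'position': [0.504, -0.1848, 0.206], 'ee_rot': [-2.5852, -1.7844, -0.0004], 'force': [-0.3047, -0.2688, -1.1552], 'width': 0.189, 'gripper_force': 44.976}
[ 0.5215 -0.165   0.116 ] [ 0.5188 -0.1627  0.116 ] [ 0.0027 -0.0024  0.    ] 0.0036254148361796247
0.0402 -0.002 minrow 238.63840656848717 cols 298.89347654084634 341.44221659804987
0.0402 0 minrow 235.4160837011435 cols 298.8317266038527 341.49194200426797
0.0402 0.002 minrow 232.17890945598833 cols 298.7707460163668 341.54100897342096
0.032 -0.002 minrow 235.15775534278748 cols 299.67065681835453 340.8021358277009
0.032 0 minrow 232.0385952484813 cols 299.6142601788913 340.8474629374649
0.032 0.002 minrow 228.90603386192006 cols 299.5585781060796 340.8921782950928
yaw 69.23 shift [0.0247 0.0094 0.02  ] turn [-0.0002 -0.0004  0.0024]
```

Request:
jog_arm(
  motion=[
    [[0.0266, 0.0088, 0.01, 0, 0, 0.002, 1], [0.0266, 0.0088, 0.022, 0, 0, 0.002, 1], [0.0266, 0.0088, 0.022, 0, 0, 0.002, 1], [0.0266, 0.0088, 0.022, 0, 0, 0.002, 1], [0.0266, 0.0088, 0.022, 0, 0, 0.002, 1], [0.0266, 0.0088, 0.022, 0, 0, 0.002, 1]],
  ],
)

```text
clock: 6.73
position: [0.5216, -0.1652, 0.1847]
ee_rot: [2.589, 1.778, 0.0]
force: [1.0, 0.2, -1.7]
width: 0.19
gripper_force: 45.0
```

```bash
python3 - <<'E'
from h import *
s=st();M=R.from_rotvec(s['ee_rot']).as_matrix()
print('tip est',(s['position']+M@[-.0019,.0006,0]));go(np.array([.5215,-.165,.1793])-M@[-.0019,.0006,0],69.09)
E
```

```text
{'clock': 6.7333, 'position': [0.5216, -0.1652, 0.1847], 'ee_rot': [2.5892, 1.7776, 0.0003], 'force': [0.9727, 0.1967, -1.7111], 'width': 0.1905, 'gripper_force': 44.9757}
tip est [ 0.52144367 -0.16723508  0.18473321]
yaw 68.94 shift [ 0.0021 -0.0008  0.0054] turn [ 0.0008  0.0004 -0.0026]
```

Request:
jog_arm(
  motion=[
    [[0, 0, 0.003, 0, 0, 0, 1], [0, 0, 0.005, 0, 0, 0, 1], [0, 0, 0.005, 0, 0, 0, 1], [0, 0, 0.005, 0, 0, 0, 1]],
  ],
)

```text
clock: 7.07
position: [0.5213, -0.165, 0.179]
ee_rot: [-2.59, -1.778, 0.0]
force: [-0.3, 0.3, -1.6]
width: 0.189
gripper_force: 45.0
```

```bash
cat > g.py <<'E'
from h import *
s=st();M=R.from_rotvec(s['ee_rot']).as_matrix()
t=s['position']+M@[-.0019,.0006,0]-[0,0,.0613];print('tip',np.round(t,4),'to hole, tool:',np.round(M.T@(np.array([.5215,-.165,t[2]])-t),4))
E
python3 g.py
```

```text
{'clock': 7.0667, 'position': [0.5213, -0.165, 0.179], 'ee_rot': [-2.5898, -1.7782, 0.0003], 'force': [-0.2933, 0.2882, -1.5822], 'width': 0.1893, 'gripper_force': 44.9759}
tip [ 0.5212 -0.167   0.1177] to hole, tool: [ 0.0019 -0.0004 -0.    ]
```

Request:
jog_arm(
  motion=[
    [[0.002, -0.0004, 0, 0, 0, 0, 1], [0.002, -0.0004, 0, 0, 0, 0, 1], [0.002, -0.0004, 0.001, 0, 0, 0, 1], [0.002, -0.0004, 0.002, 0, 0, 0, 1], [0.002, -0.0004, 0.003, 0, 0, 0, 1], [0.002, -0.0004, 0.003, 0, 0, 0, 1]],
  ],
)

```text
clock: 7.57
position: [0.5217, -0.1629, 0.1758]
ee_rot: [-2.59, -1.778, 0.0]
force: [-0.4, -0.3, -0.6]
width: 0.19
gripper_force: 45.0
```

```bash
python3 g.py
```

```text
{'clock': 7.5667, 'position': [0.5217, -0.1629, 0.1758], 'ee_rot': [-2.5896, -1.7784, 0.0005], 'force': [-0.4199, -0.3492, -0.644], 'width': 0.19, 'gripper_force': 44.9753}
tip [ 0.5216 -0.1649  0.1145] to hole, tool: [-0.0001 -0.0001  0.    ]
```

Request:
jog_arm(
  motion=[
    [[0, 0, 0.001, 0, 0, 0, 1], [0, 0, 0.002, 0, 0, 0, 1], [0, 0, 0.002, 0, 0, 0, 1], [0, 0, 0.002, 0, 0, 0, 1]],
  ],
)

```text
clock: 7.9
position: [0.5218, -0.1628, 0.1739]
ee_rot: [-2.59, -1.779, 0.0]
force: [-0.1, -0.3, -0.9]
width: 0.191
gripper_force: 45.0
```

The tip has entered the hole with no contact force. I'll carry on down.

Request:
jog_arm(
  motion=[
    [[0, 0, 0.001, 0, 0, 0, 1], [0, 0, 0.002, 0, 0, 0, 1], [0, 0, 0.003, 0, 0, 0, 1], [0, 0, 0.004, 0, 0, 0, 1], [0, 0, 0.005, 0, 0, 0, 1], [0, 0, 0.006, 0, 0, 0, 1], [0, 0, 0.007, 0, 0, 0, 1], [0, 0, 0.008, 0, 0, 0, 1], [0, 0, 0.008, 0, 0, 0, 1]],
  ],
)

```text
clock: 8.65
position: [0.5217, -0.1628, 0.1658]
ee_rot: [-2.589, -1.779, 0.0]
force: [0.1, -0.5, -1.8]
width: 0.19
gripper_force: 45.0
```

Request:
jog_arm(
  motion=[
    [[0, 0, 0.001, 0, 0, 0, 1], [0, 0, 0.002, 0, 0, 0, 1], [0, 0, 0.003, 0, 0, 0, 1], [0, 0, 0.004, 0, 0, 0, 1], [0, 0, 0.005, 0, 0, 0, 1], [0, 0, 0.006, 0, 0, 0, 1]],
  ],
)

```text
clock: 9.15
position: [0.5218, -0.1628, 0.16]
ee_rot: [2.59, 1.779, -0.0]
force: [-0.5, -0.5, -0.8]
width: 0.191
gripper_force: 45.0
```

Request:
jog_arm(
  motion=[
    [[0, 0, 0.001, 0, 0, 0, 1], [0, 0, 0.002, 0, 0, 0, 1], [0, 0, 0.003, 0, 0, 0, 1], [0, 0, 0.004, 0, 0, 0, 1], [0, 0, 0.005, 0, 0, 0, 1]],
  ],
)

```text
clock: 9.57
position: [0.5226, -0.163, 0.1563]
ee_rot: [2.588, 1.778, 0.001]
force: [-2.5, -1.4, 13.5]
width: 0.195
gripper_force: 45.0
```

Request:
jog_arm(
  motion=[
    [[0, 0, 0.001, 0, 0, 0, 1], [0, 0, 0.002, 0, 0, 0, 1], [0, 0, 0.003, 0, 0, 0, 1], [0, 0, 0.004, 0, 0, 0, 1]],
  ],
  force=60,
)

```text
clock: 9.9
position: [0.5226, -0.1631, 0.1524]
ee_rot: [2.588, 1.777, 0.002]
force: [-3.6, -1.2, 10.6]
width: 0.191
gripper_force: 60.0
```

Request:
jog_arm(
  motion=[
    [[0, 0, 0.001, 0, 0, 0, 1], [0, 0, 0.002, 0, 0, 0, 1], [0, 0, 0.003, 0, 0, 0, 1], [0, 0, 0.004, 0, 0, 0, 1]],
  ],
)

```text
clock: 10.23
position: [0.5223, -0.163, 0.148]
ee_rot: [2.589, 1.778, 0.001]
force: [-1.7, -1.0, -0.6]
width: 0.192
gripper_force: 60.0
```

Request:
jog_arm(
  motion=[
    [[0, 0, 0.0005, 0, 0, 0, 1], [0, 0, 0.001, 0, 0, 0, 1], [0, 0, 0.0015, 0, 0, 0, 1], [0, 0, 0.002, 0, 0, 0, 1], [0, 0, 0.002, 0, 0, 0, 1]],
  ],
)

```text
clock: 10.65
position: [0.5219, -0.1628, 0.1452]
ee_rot: [2.59, 1.779, -0.0]
force: [-2.2, -0.6, 3.6]
width: 0.189
gripper_force: 60.0
```

Request:
jog_arm(
  motion=[
    [[0, 0, 0.0003, 0, 0, 0, 1], [0, 0, 0.0003, 0, 0, 0, 1], [0, 0, 0.0003, 0, 0, 0, 1]],
  ],
)

```text
clock: 10.9
position: [0.5219, -0.1628, 0.1452]
ee_rot: [2.589, 1.778, 0.0]
force: [-2.4, -1.6, 6.5]
width: 0.192
gripper_force: 60.0
```

```bash
python3 - <<'E'
from h import *
st();a=get_image('scene');b=get_image('top')
for q in('pin','tray'):
    for r in silhouettes(q,'scene')[:2]: print(q,r['p'],r['pixel'],r['mask'].sum())
c=lambda im:cv2.resize(im[175:265,300:400],(600,540),interpolation=2)
save('dropped.png',c(a))
E
```

```text
{'clock': 10.9, 'position': [0.5219, -0.1628, 0.1452], 'ee_rot': [2.5892, 1.7785, 0.0], 'force': [-2.354, -1.5922, 6.5121], 'width': 0.1916, 'gripper_force': 60.0025}
tray 0.65 [351.0, 221.6] 2202
```

View pics/dropped.png

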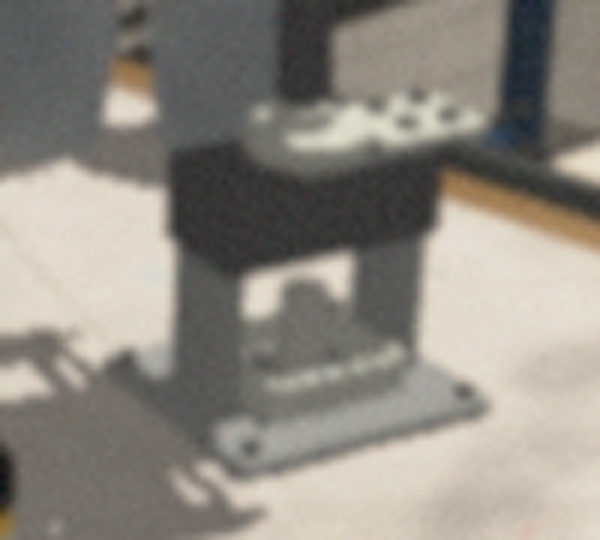

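The scene crop shows the pin standing in the tray at about crop (305,310), with the gap above it clear. The collar bears with about 8 N. Now I withdraw.

Request:
jog_arm(
  motion=[
    [[0, 0, -0.01, 0, 0, 0, 1], [0, 0, -0.025, 0, 0, 0, 1], [0, 0, -0.04, 0, 0, 0, 1], [0, 0, -0.065, 0, 0, 0, 1], [0, 0, -0.065, 0, 0, 0, 1], [0, 0, -0.065, 0, 0, 0, 1]],
  ],
)

```text
clock: 11.6
position: [0.523, -0.1625, 0.2113]
ee_rot: [2.588, 1.778, 0.004]
force: [-0.6, -0.5, -2.1]
width: 0.192
gripper_force: 60.0
```

```bash
python3 -c "
from h import *
st();go([.4981,.2196,.19],69.09)"
```

```text
{'clock': 11.6, 'position': [0.523, -0.1625, 0.2113], 'ee_rot': [2.5876, 1.778, 0.0035], 'force': [-0.5941, -0.5343, -2.0547], 'width': 0.1919, 'gripper_force': 59.9752}
yaw 68.99 shift [ 0.3478 -0.1603  0.021 ] turn [ 0.0029 -0.0007 -0.0018]
```

Request:
jog_arm(
  motion=[
    [[0.348, -0.16, 0, 0, 0, -0.002, 1], [0.348, -0.16, 0, 0, 0, -0.002, 1], [0.348, -0.16, 0, 0, 0, -0.002, 1], [0.348, -0.16, 0, 0, 0, -0.002, 1], [0.348, -0.16, 0, 0, 0, -0.002, 1], [0.348, -0.16, 0, 0, 0, -0.002, 1], [0.348, -0.16, 0, 0, 0, -0.002, 1], [0.348, -0.16, 0, 0, 0, -0.002, 1], [0.348, -0.16, 0, 0, 0, -0.002, 1], [0.348, -0.16, 0, 0, 0, -0.002, 1]],
  ],
)

```text
clock: 12.43
position: [0.4945, 0.228, 0.2095]
ee_rot: [-2.576, -1.79, -0.002]
force: [-0.1, 1.2, -1.9]
width: 0.188
gripper_force: 60.0
```

Request:
jog_arm(
  motion=[
    [[0, 0, 0, 0, 0, 0, 1], [0, 0, 0, 0, 0, 0, 1], [0, 0, 0, 0, 0, 0, 1], [0, 0, 0, 0, 0, 0, 1]],
  ],
)

```text
clock: 12.77
position: [0.4977, 0.2176, 0.2093]
ee_rot: [2.59, 1.778, -0.002]
force: [-0.1, 0.0, -1.2]
width: 0.192
gripper_force: 60.0
```

```bash
python3 -c "
from h import *
st();go([.4981,.2196,.125],69.09)"
```

```text
{'clock': 12.7667, 'position': [0.4977, 0.2176, 0.2093], 'ee_rot': [2.5895, 1.7777, -0.0017], 'force': [-0.064, 0.0284, -1.2409], 'width': 0.1925, 'gripper_force': 59.9752}
yaw 68.94 shift [ 0.0021 -0.0004  0.0843] turn [-0.0001  0.0012 -0.0026]
```

Request:
jog_arm(
  motion=[
    [[0.002, 0, 0.03, 0, 0, 0, 1], [0.002, 0, 0.06, 0, 0, 0, 1], [0.002, 0, 0.088, 0, 0, -0.003, 1], [0.002, 0, 0.088, 0, 0, -0.003, 1], [0.002, 0, 0.088, 0, 0, -0.003, 1], [0.002, 0, 0.088, 0, 0, -0.003, 1]],
  ],
)

```text
clock: 13.27
position: [0.4991, 0.2212, 0.1232]
ee_rot: [2.586, 1.784, 0.002]
force: [-0.0, 0.7, -0.5]
width: 0.194
gripper_force: 60.0
```

```bash
python3 -c "
from h import *
st();go([.4981,.2196,.0793],69.09)"
```

```text
{'clock': 13.2667, 'position': [0.4991, 0.2212, 0.1232], 'ee_rot': [2.5861, 1.7835, 0.0023], 'force': [-0.0242, 0.6637, -0.54], 'width': 0.1943, 'gripper_force': 59.9754}
yaw 69.19 shift [-0.0019 -0.0003  0.0439] turn [ 0.001  -0.0011  0.0017]
```

Request:
jog_arm(
  motion=[
    [[0, 0, 0.0, 0, 0, 0, 1], [0, 0, 0.005, 0, 0, 0, 1], [0, 0, 0.01, 0, 0, 0, 1], [0, 0, 0.015, 0, 0, 0, 1], [0, 0, 0.018, 0, 0, 0, 1]],
  ],
)

```text
clock: 13.68
position: [0.4979, 0.2211, 0.1032]
ee_rot: [2.585, 1.785, -0.001]
force: [0.1, -0.3, -2.4]
width: 0.191
gripper_force: 60.0
```

```bash
python3 -c "
from h import *
st();go([.4981,.2196,.0778],69.09)"
```

```text
{'clock': 13.6833, 'position': [0.4979, 0.2211, 0.1032], 'ee_rot': [2.5851, 1.785, -0.0007], 'force': [0.1324, -0.3265, -2.3663], 'width': 0.1906, 'gripper_force': 59.9753}
yaw 69.25 shift [-0.0013  0.0007  0.0254] turn [-0.0001  0.0004  0.0028]
```

Tip is inside the stand hole. Lower the rest.

Request:
jog_arm(
  motion=[
    [[-0.001, 0.0005, 0.006, 0, 0, 0.002, 1], [-0.001, 0.0005, 0.012, 0, 0, 0.002, 1], [-0.001, 0.0005, 0.017, 0, 0, 0.002, 1], [-0.001, 0.0005, 0.021, 0, 0, 0.002, 1], [-0.001, 0.0005, 0.023, 0, 0, 0.002, 1], [-0.001, 0.0005, 0.024, 0, 0, 0.002, 1], [-0.001, 0.0005, 0.025, 0, 0, 0.002, 1], [-0.001, 0.0005, 0.0255, 0, 0, 0.002, 1], [-0.001, 0.0005, 0.0255, 0, 0, 0.002, 1]],
  ],
)

```text
clock: 14.43
position: [0.4983, 0.2203, 0.0783]
ee_rot: [2.587, 1.783, 0.0]
force: [-0.4, 0.1, -1.7]
width: 0.191
gripper_force: 60.0
```

Request:
jog_arm(
  motion=[
    [[0, 0, 0.0004, 0, 0, 0, 1], [0, 0, 0.0008, 0, 0, 0, 1], [0, 0, 0.0012, 0, 0, 0, 1], [0, 0, 0.0012, 0, 0, 0, 1]],
  ],
)

```text
clock: 14.77
position: [0.4984, 0.2203, 0.0773]
ee_rot: [2.587, 1.783, 0.001]
force: [-0.8, -0.2, 1.4]
width: 0.191
gripper_force: 60.0
```

Request:
jog_arm(
  motion=[
    [[0, 0, 0, 0, 0, 0, -0.3], [0, 0, 0, 0, 0, 0, -0.3], [0, 0, 0, 0, 0, 0, -0.3], [0, 0, 0, 0, 0, 0, -0.3], [0, 0, 0, 0, 0, 0, -0.3], [0, 0, 0, 0, 0, 0, -0.3], [0, 0, 0, 0, 0, 0, -0.3]],
  ],
)

```text
clock: 15.35
position: [0.4982, 0.2202, 0.077]
ee_rot: [2.587, 1.783, -0.0]
force: [-1.4, 0.7, -0.4]
width: 0.628
gripper_force: 0.0
```

Request:
jog_arm(
  motion=[
    [[0, 0, -0.02, 0, 0, 0, -0.3], [0, 0, -0.05, 0, 0, 0, -0.3], [0, 0, -0.09, 0, 0, 0, -0.3], [0, 0, -0.12, 0, 0, 0, -0.3], [-0.1, 0, -0.12, 0, 0, 0, -0.3], [-0.1, 0, -0.12, 0, 0, 0, -0.3], [-0.1, 0, -0.12, 0, 0, 0, -0.3], [-0.1, 0, -0.12, 0, 0, 0, -0.3], [-0.1, 0, -0.12, 0, 0, 0, -0.3]],
  ],
)

```text
clock: 16.1
position: [0.4626, 0.1257, 0.1973]
ee_rot: [2.588, 1.779, 0.0]
force: [-0.1, 0.3, -0.9]
width: 0.648
gripper_force: 0.0
```

```bash
python3 - <<'E'
from h import *
st();c=cam('wrist');w=get_image('wrist');a=get_image('scene')
u=proj('wrist',[.498,.22,.09],c);print(u);x=int(np.clip(u[0]-60,0,520));y=int(np.clip(u[1]-60,0,360))
f=lambda m:cv2.resize(m,(400,400),interpolation=2)
save('end.png',np.hstack([f(w[y:y+120,x:x+120]),f(a[225:335,165:275])]))
E
```

```text
{'clock': 16.1, 'position': [0.4626, 0.1257, 0.1973], 'ee_rot': [2.5882, 1.7791, 0.0004], 'force': [-0.0642, 0.3467, -0.8807], 'width': 0.6483, 'gripper_force': 0.0}
[319.4551627 101.3740091]
```

View pics/end.png

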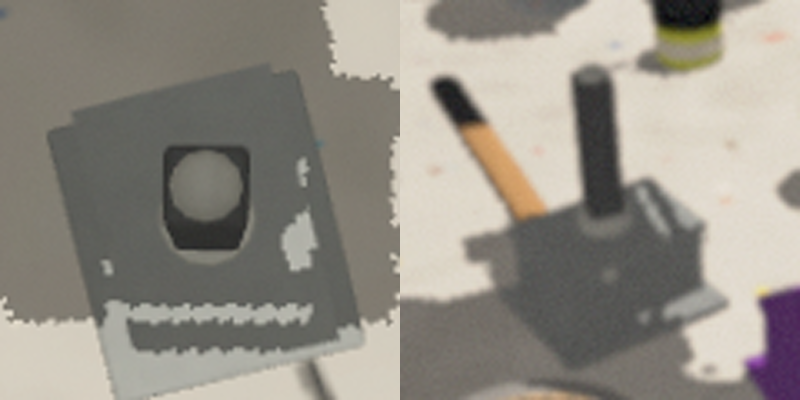

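The punch stands upright in the grey stand with its collar on the plate (crop (207,200) left, (598,140) right), and the gripper is clear.

```bash
python3 -c "
from cell import *
print(sign_off())"
```

```text
the job is handed in; nothing more can be done
None
```

The job is handed in at about 16 s on the clock: the pin is in the catch tray, the collar bore on the hinge with about 8 N, and the punch stands upright and released in its grey stand; no verdict was returned.

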